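# Roll a roller into the vee, seat it against the end stop and clamp it

## Task

Roll the loose steel roller along the deck into the vee without lifting it, let it settle, then push it lengthwise, gently but firmly, until it is fully home against the end stop, and press it there with about 10 N for a moment. Then swing the clamp arm down onto it, press the handle down with about 12 N for a second so that its pad stays down tight on the roller, and let go. Never load the roller with more than 30 N anywhere, remembering that the pad presses about twice as hard as your hand on the handle, and leave the other things on the bench alone.

Things in the scene. Friction and masses are not known exactly. Their poses are not given: they have to be found in the camera images.
- roller: Plain steel roller, a cylinder 32 mm in diameter and 110 mm long, 0.3 to 0.55 kg. Origin at its middle, on its axis; its own y axis runs along it (its x and z axes may have turned about y). At the start it lies loose and free to roll on the deck of the fixture, crosswise to the way it must roll, up to 0.1 rad askew.
- fixture: Fixed steel vee fixture, bolted down. Origin at the bench surface, straight under the bottom line of the vee; x points from the deck across the vee to the clamp hinge, y along the vee towards the end stop, z up. All 'fixture' millimetres below are in this frame. Base plate 8 mm thick, x -120..100, y -60..75 mm.
- deck (a point): Middle of the level run-in deck's top, fixture z = 35 mm; deck x -115..-20, y -55..55 mm, with a 4 mm high ridge along its near edge at x = -111. At x = -20 the deck breaks off into the vee. A roller lying on the deck has its axis at fixture z = 51 mm.
- vee (a point): Middle of the 90 degree vee's bottom line, fixture x = 0, z = 15 mm. The vee spans y -50..55 mm; its near flank rises to the deck's edge (x = -20, z = 35), the far flank to x = 40, z = 55 mm. A seated roller has its axis at fixture x = 0, z = 37.6 mm.
- end_stop: Upright steel plate across the +y end of the vee, 64 mm wide (x), 12 mm thick, 62 mm high, reaching to z = 70 mm above the bench. Origin at the middle of its face towards the roller (fixture x 4, y 55, z 31 mm); its axes are the fixture's. A roller that is home touches this face, its middle then at fixture y = 0.
- clamp (a joint): Angle of the hinged clamp arm: 0 = level, pointing over the vee towards the deck (fixture -x); grows as the arm is raised; 1.57 = straight up; limits -0.25 and 1.8. Hinge axis along fixture y at fixture x = 70, z = 84 mm. The hinge is stiff (0.6 N m, about 4.5 N at the handle): the arm stays where it is left and keeps most of the pressure it was set with.
- clamp_arm: Clamp arm, a bar 14 mm wide, 10 mm thick along its own -x at fixture y = 0; origin on the hinge axis. 70 mm from the hinge hangs a sprung rubber pad (20 mm across, 8 N per mm, 6 mm travel), face about 30 mm below the bar's centre line, but set by a screw up to 7 mm higher or lower (not measured): it meets the roller at an arm angle anywhere from about -0.1 to 0.1 rad.
- clamp_handle (a point): Middle of the wooden cross handle at the end of the clamp arm, 135 mm from the hinge axis: a round bar 12 mm in diameter, 100 mm long, along fixture y. The arm meets it at the middle, with an 18 mm long, 16 mm thick steel collar; either side of that it is free to grip.
- oak_plug: Bystander: upright wooden plug 42 mm across, 48 mm high, on the bench to the left. Origin under its centre.
- glass_dish: Bystander: small fluted glass dish 95 mm across, 32 mm high, on the bench to the left, farther back. Origin under its centre.
- brass_weight: Bystander: small brass weight 26 mm across, 43 mm high, on the bench to the right. Origin under its centre.
Things that resemble listed ones, but are neither listed nor needed, are in the scene too. What is shaped like the roller but pink or red is not meant.

How it is judged:
By the outcome, as a careful person would: the job done as asked, in the order asked, and still so for the second after the job is handed in, with the robot touching nothing.
It also fails if it takes over 72 s, if anything falls off the work surface, if the arm or the gripper's body presses on something with over 40 N, if the wrist force passes 120 N, or if a joint passes its speed limit or range.

## Robot

A 6-joint arm with a two-finger parallel gripper is mounted at the origin on a cart in front of the work surface, level with it; the furniture and walls round the work are solid. World frame = base frame: x ahead of the robot, y to its left, z up, the work surface at z = 0. Lengths are in mm, angles in degrees, forces in N, time in s.
With the tool pointing down it reaches from about 400 to 825 mm from the base axis. Payload 7 kg.
Tool frame: the origin (TCP) lies at the centre of the arm's flange, where the gripper is bolted on; the fingertips stand 178 mm ahead of it and the grasp point (between the pads) lies 159 mm ahead of it; z points along the fingers, y is the line along which they close (so a half turn about z gives the same grasp; the last joint's range is limited). The gripper opens to 88 mm and grips with 3 to 60 N. Pads are 19 mm wide; open, the fingers measure 130 mm over their backs; the gripper's body (78 mm by 193 mm) begins 47 mm behind the grasp point.
Start: joints at [-49.67, 20.546, 0.682, 0, -70.136, -16.507], TCP at [272.62, -617.474, 404.661] pointing down, gripper open.
Joint ranges: [-176.03, 176.03], [-82.01, 121.73], [-58.28, 71.71], [-173.87, 95.51], [-174.79, -0.11], [-173.66, 173.66]. Speed limits (degrees/s): [136.94, 136.94, 172.46, 180, 180, 180].

## Interface

Orientations are given as [roll, pitch, yaw] about the fixed x, y, z axes, in that order (R = Rz(yaw) Ry(pitch) Rx(roll)).
In Python, from workcell import ctrl gives the robot as it stands.
- The arm moves only by the tool servo_tool, never from a script. Its argument "moves" is a list of rows, each a list of 3 entries, a list of its own where there are three numbers: the shift along the world's x, y, z in units of 50 mm (1.0 is 50 mm), then the turn, a rotation vector about the world's x, y, z in degrees, then the closure, from -1 (fully open) to 1 (shut), so that 0 is half open. In form: [[[tx, ty, tz], [wx, wy, wz], gripper], ...]. A call has 1 to 5 rows; each row is the pose to reach, as a shift and turn from the pose commanded when the call began; what a row does not reach only later rows make up. A row lasts 1/10 s, in which the tool goes at most 50 mm and 8.59 degrees, less where a joint would pass 70% of its speed; a pose out of reach is approached as far as the arm can. A call with a gripper value outside its range is refused whole. The fingers move at their own pace and stop on an object; "force" is the grip in N (left out, the last holds). Time passes only in rows, so rows that repeat a pose let the fingers close. It gives the time, the measured TCP pose, the force, the opening and the grip force at its end, in the units of the state.
- ctrl.get_state(): the state, without advancing time (a new reading comes with each control period).
- ctrl.camera(name): name is "side" or "top" or "wrist"; returns a dict with "color" (420x560x3 uint8, red, green, blue), "camera_matrix" (3x3 intrinsics, pixels), "k1" (the pictures are not rectified: a ray, as slopes to the right and down, at radius r is drawn at 1 + k1 r^2 times it, then the intrinsics apply), "xyz" and "rotation" of the camera in the world. Camera axes: x right, y up, looking along -z (the intrinsics and any distortion apply to the point x, -y, -z); pixel columns grow to the right and rows downward; lengths in mm; the calibration is good to about 2 mm. A picture is of the moment at which its call begins. There is no depth.
- ctrl.sign_off(): hands the job in; it is judged then, once.
The state is a dict: "clock": time; "joint_positions": joint angles; "qvel": joint speeds; "joint_torque": joint torques, N m; "ee_pos": TCP position; "tcp_rot": TCP orientation; "contact_force": force on the tool from outside, world axes, zero at the start; "ft_torque": the same for the moment, N m; "width": finger opening in mm; "grasp_force": force on a finger pad.
Only numpy, scipy, OpenCV 4.12 (cv2) and the standard library are available. Lean on these libraries where they do the work, as an engineer would, in place of code of your own. Each camera call takes 0.05 s, during which the arm holds its last target. There are 200 camera calls.

## Working session

There is one attempt and no reset: what is moved stays moved. The work goes in short steps, Python scripts to look and compute and a tool call to move; the robot and the scene stay as the last step left them, time stands still between calls to the robot, and variables do not carry over. Pictures are saved under pics/ and viewed, at most 10 in all, crops included, and the job is handed in when it is done.

Besides the shell and the picture viewer there is one more tool, called after "Call:" as a command line: name --argument value ..., lists and objects as JSON in quotes. servo_tool: Moves the arm, as the interface text tells. Its arguments: {"type":"object","properties":{"moves":{"type":"array","items":{"type":"array"}},"force":{"type":"number"}},"required":["moves"]}

```bash
mkdir -p pics; ls; python3 - <<'E'
from workcell import ctrl
import cv2,numpy as np,json
for n in ["side","top"]:
    c=ctrl.camera(n); cv2.imwrite(f"pics/{n}0.png",c["color"][:,:,::-1])
    print(n,c["camera_matrix"],c["k1"],c["xyz"],c["rotation"])
a=cv2.imread("pics/side0.png");b=cv2.imread("pics/top0.png")
E
```

```text
pics
side [[381.9606304    0.         275.54212848]
 [  0.         381.9606304  213.89641512]
 [  0.           0.           1.        ]] -0.07701976417282012 [414.30229144 690.90311657 577.02816883] [  55.18071479   -1.09660489 -170.27578327]
top [[437.11147836   0.         276.72257185]
 [  0.         437.11147836 211.97436148]
 [  0.           0.           1.        ]] -0.07340123181680416 [ 456.7853481   -16.50818126 1172.7623844 ] [  4.47464503   0.58458157 -89.23449995]
```

View pics/side0.png

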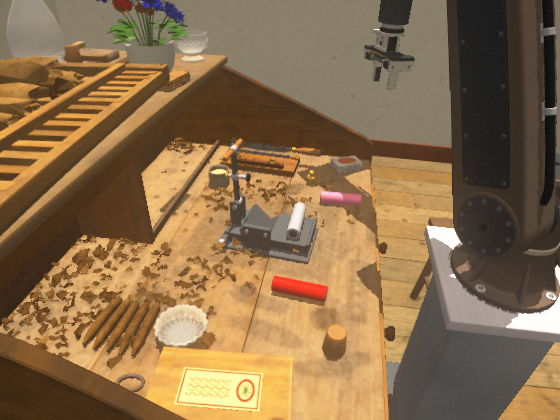

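View pics/top0.png

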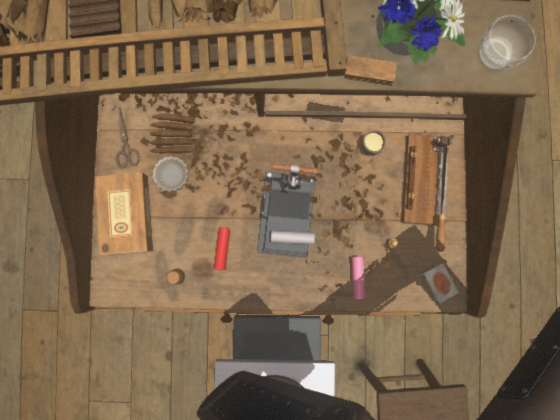

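Top view: the steel-grey roller lies on the fixture at (293,238). Lookalikes are the red one at (222,248) and the pink one at (358,277), so I choose the grey one on the deck. The clamp is raised, with its handle near (294,170). Next are enlarged crops to check.

```bash
cat > h.py <<'E'
import numpy as np,cv2
from scipy.spatial.transform import Rotation as R
CAL={"side":(381.9606304,275.54212848,213.89641512,-0.07701976,[414.30229144,690.90311657,577.02816883],[55.18071479,-1.09660489,-170.27578327]),
"top":(437.11147836,276.72257185,211.97436148,-0.0734012318,[456.7853481,-16.50818126,1172.7623844],[4.47464503,.58458157,-89.23449995])}
def calof(c): K=c["camera_matrix"]; return (K[0][0],K[0][2],K[1][2],c["k1"],c["xyz"],c["rotation"])
def proj(cal,P):
    f,cx,cy,k,t,r=cal; p=(np.atleast_2d(P)-t)@R.from_euler("xyz",r,degrees=True).as_matrix()
    s=np.c_[p[:,0],-p[:,1]]/-p[:,2:]; s=s*(1+k*(s**2).sum(1,keepdims=True)); return s*f+[cx,cy]
def ray(cal,uv,z):
    f,cx,cy,k,t,r=cal; d=(np.array(uv,float)-[cx,cy])/f; s=d.copy()
    for _ in range(20): s=d/(1+k*(s@s))
    v=R.from_euler("xyz",r,degrees=True).apply([s[0],-s[1],-1]); return np.array(t)+v*(z-t[2])/v[2]
def fix(x,y,yaw,P): # fixture->world
    return R.from_euler("z",yaw,degrees=True).apply(np.atleast_2d(P))+[x,y,0]
def crop(img,x0,y0,w,h,s,name):
    cv2.imwrite(name,cv2.resize(img[y0:y0+h,x0:x0+w],None,fx=s,fy=s,interpolation=cv2.INTER_CUBIC))
E
python3 - <<'E'
from h import *
a=cv2.imread("pics/side0.png");b=cv2.imread("pics/top0.png")
A=cv2.resize(a[130:270,205:335],None,fx=3,fy=3,interpolation=2);B=cv2.resize(b[155:265,240:340],None,fx=3.9,fy=3.818,interpolation=2)
A=A[:,:390];cv2.imwrite("pics/c0.png",np.hstack([A,B]));print(A.shape,B.shape)
for u in [(258,252),(308,256)]: print(ray(CAL["top"],u,8))
E
```

```text
(420, 390, 3) (420, 390, 3)
[440.48116494  44.91390374   8.        ]
[431.6651134  -87.95202183   8.        ]
```

View pics/c0.png

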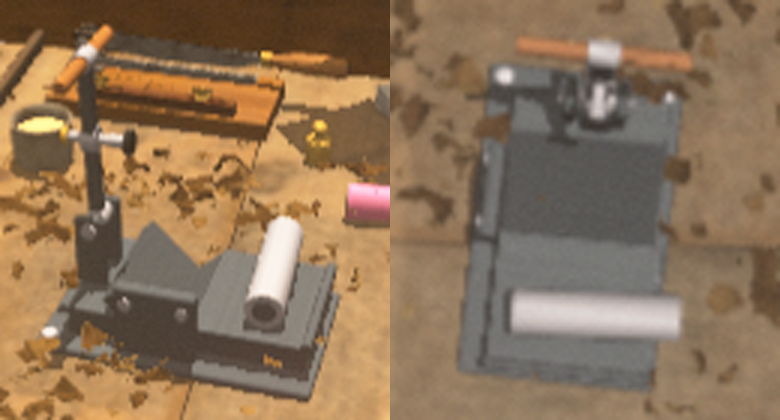

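Crop: the grey-white roller lies on the deck, with ends at crop (511,312) and (680,317). The end stop is on the left (+y), and the clamp arm is upright with an orange handle at crop (604,53). I'll fit the fixture pose from the plate corners.

```bash
cat > fit.py <<'E'
from h import *
from scipy.optimize import least_squares
T=lambda X,Y:(240+(X-390)/3.9,155+Y/3.818); S=lambda X,Y:(205+X/3,130+Y/3)
top=[((-120,75,8),T(460,370)),((-120,-60,8),T(652,386)),((100,-60,8),T(681,95)),((100,75,8),T(489,66)),((-20,-55,35),T(660,243)),((-20,55,35),T(500,232))]
side=[((-120,75,8),S(309,390)),((-120,-60,8),S(339,293)),((100,75,8),S(52,340)),((-115,55,35),S(300,345)),((-20,55,35),S(203,322))]
def res(p): return np.r_[(proj(CAL["top"],fix(*p,[a for a,_ in top]))-[b for _,b in top]).ravel(),(proj(CAL["side"],fix(*p,[a for a,_ in side]))-[b for _,b in side]).ravel()]
s=least_squares(res,[550,-20,-4],loss="soft_l1"); p=s.x; print(p); print(res(p).reshape(-1,2).round(1).tolist())
inv=lambda w: R.from_euler("z",-p[2],degrees=True).apply(np.array(w)-[p[0],p[1],0])
L=ray(CAL["top"],T(511,312),51);Q=ray(CAL["top"],T(680,317),51)
print(L,Q,np.linalg.norm(L-Q),inv(L),inv(Q),(inv(L)+inv(Q))/2)
for n,sg in (("top",1),("side",1)):
    im=cv2.imread(f"pics/{n}0.png"); 
    for th in (1.5,1.57,1.65): print(n,th,proj(CAL[n],fix(*p,[[70-135*np.cos(th),y,84+135*np.sin(th)] for y in (-50,50)])).round(1).tolist())
print("obs",T(517,45),T(690,60),S(58,86),S(105,33))
E
python3 fit.py
```

```text
[551.98451852 -37.50244861  -4.77098235]
[[-0.8, 0.8], [0.6, 1.5], [0.6, -4.1], [-0.1, -1.2], [0.7, 0.7], [-0.2, -0.4], [0.7, 0.5], [0.4, -1.9], [-6.2, 0.0], [3.9, 0.2], [-4.8, 0.6]]
[480.60170101   9.86511833  51.        ] [ 478.67501202 -101.21262004   51.        ] 111.0944467241314 [-75.07519393  41.26630939  51.        ] [-67.75652117 -69.58680569  51.        ] [-71.41585755 -14.16024815  51.        ]
top 1.5 [[316.5, 177.7], [271.3, 173.5]]
top 1.57 [[316.9, 173.5], [271.7, 169.2]]
top 1.65 [[317.3, 168.7], [272.2, 164.5]]
side 1.5 [[246.7, 140.7], [231.6, 159.8]]
side 1.57 [[242.7, 140.1], [227.3, 159.1]]
side 1.65 [[238.2, 139.7], [222.4, 158.6]]
obs (272.56410256410254, 166.78627553693033) (316.9230769230769, 170.71503404924044) (224.33333333333334, 158.66666666666666) (240.0, 141.0)
```

```bash
cat >> h.py <<'E'
FX=(552.0,-37.5,-4.77)
def go(*targets):
    from workcell import ctrl
    s=ctrl.get_state(); p=np.array(s["ee_pos"]); 
    Rt=R.from_euler("xyz",s["tcp_rot"],degrees=True).as_matrix()
    a=np.degrees(np.arctan2(Rt[1,1],Rt[0,1])); d=((FX[2]+90-a+90)%180)-90
    print("t",s["clock"],"p",p.round(1),"rot",np.round(s["tcp_rot"],2),"j6",round(s["joint_positions"][5],1),"turn z",round(d,2),"F",np.round(s["contact_force"],1),"w",s["width"])
    q=fix(*FX,[p-[FX[0],FX[1],0]]) 
    print("tip in fixture",R.from_euler("z",-FX[2],degrees=True).apply(p-[FX[0],FX[1],178]).round(1))
    for t in targets:
        w=fix(*FX,[t])[0]+[0,0,178]; print(t,"->",w.round(1),"shift",((w-p)/50).round(3))
E
python3 -c "
from h import *
go([-112,-14,250],[-112,-14,45])"
```

```text
t 0.1 p [ 272.6 -617.3  403.8] rot [ 1.7991e+02 -1.0000e-02 -1.5618e+02] j6 -16.5 turn z -28.59 F [-0.3 -0.1 -0. ] w 87.70618047777002
tip in fixture [-230.3 -601.1  225.8]
[-112, -14, 250] -> [439.2 -42.1 428. ] shift [ 3.333 11.504  0.484]
[-112, -14, 45] -> [439.2 -42.1 223. ] shift [ 3.333 11.504 -3.616]
```

Call:
servo_tool --moves '[[[0,0,1],[0,0,-6],-0.14],[[0.2,0.9,1.4],[0,0,-12],-0.14],[[0.4,1.8,1.6],[0,0,-18],-0.14],[[0.6,2.7,1.6],[0,0,-24],-0.14],[[0.8,3.6,1.6],[0,0,-28.6],-0.14]]' --force 10

```text
clock: 0.6
ee_pos: [312.5, -435.8, 484.6]
tcp_rot: [180.0, 0.0, 174.9]
contact_force: [0.9, 0.0, 1.3]
width: 53.3
grasp_force: 0.0
```

Call:
servo_tool --moves '[[[0.3,0.9,0],[0,0,0],-0.14],[[0.6,1.8,0],[0,0,0],-0.14],[[0.9,2.7,0],[0,0,0],-0.14],[[1.2,3.6,0],[0,0,0],-0.14],[[1.5,4.5,-0.2],[0,0,0],-0.14]]'

```text
clock: 1.1
ee_pos: [387.8, -210.8, 475.6]
tcp_rot: [-180.0, 0.1, 175.2]
contact_force: [2.2, -0.1, 0.0]
width: 49.8
grasp_force: 0.0
```

Call:
servo_tool --moves '[[[0.3,0.9,-0.1],[0,0,0],-0.14],[[0.6,1.8,-0.2],[0,0,0],-0.14],[[0.8,2.6,-0.3],[0,0,0],-0.14],[[1.03,3.4,-0.5],[0,0,0],-0.14],[[1.03,3.4,-0.5],[0,0,0],-0.14]]'

```text
clock: 1.6
ee_pos: [439.7, -39.0, 448.3]
tcp_rot: [180.0, -0.1, 175.5]
contact_force: [0.2, 0.2, 0.3]
width: 49.8
grasp_force: 0.0
```

```bash
python3 -c "
from h import *
from workcell import ctrl
go([-112,-14,250],[-112,-14,45])
c=ctrl.camera('wrist');cv2.imwrite('pics/w1.png',c['color'][:,:,::-1]);print(calof(c))"
```

```text
t 1.6 p [439.7 -39.  448.3] rot [ 1.7999e+02 -1.0000e-01  1.7546e+02] j6 -115.2 turn z -0.23 F [0.2 0.2 0.3] w 49.84382049435759
tip in fixture [-111.8  -10.8  270.3]
[-112, -14, 250] -> [439.2 -42.1 428. ] shift [-0.009 -0.064 -0.406]
[-112, -14, 45] -> [439.2 -42.1 223. ] shift [-0.009 -0.064 -4.506]
(np.float64(298.5203174238121), np.float64(278.8668612267981), np.float64(213.2810064810554), -0.034633826262232784, array([365.84905175, -32.99480989, 428.8051588 ]), array([-1.58880003e+01, -3.03023900e-02,  8.54756148e+01]))
```

View pics/w1.png

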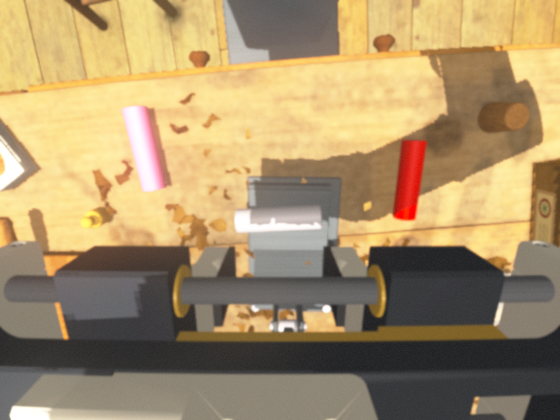

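Wrist view: the roller runs from (236,221) to (321,216), and the near plate corners are at (248,178) and (340,178). I'll cross-check the fixture fit against these.

```bash
python3 -c "
from h import *
cal=(298.5203174,278.8668612,213.281006,-0.0346338,[365.849,-32.9948,428.805],[-15.888,-.0303,85.4756])
inv=lambda w: R.from_euler('z',-FX[2],degrees=True).apply(w-[FX[0],FX[1],0])
for uv,z in [((248,178),8),((340,178),8),((236,221),51),((321,216),51)]:
  w=ray(cal,uv,z);print(uv,w.round(1),inv(w).round(1))
"
```

```text
(248, 178) [429.9 -81.8   8. ] [-118.   -54.3    8. ]
(340, 178) [440.2  48.5   8. ] [-118.6   76.4    8. ]
(236, 221) [479.2 -98.8  51. ] [-67.5 -67.1  51. ]
(321, 216) [481.2  13.9  51. ] [-74.8  45.3  51. ]
```

Call:
servo_tool --moves '[[[0,-0.06,-0.9],[0,0,0],-0.14],[[0,-0.06,-1.8],[0,0,0],-0.14],[[0,-0.06,-2.6],[0,0,0],-0.14],[[0,-0.06,-3.0],[0,0,0],-0.14],[[0,-0.06,-3.0],[0,0,0],-0.14]]'

```text
clock: 2.15
ee_pos: [437.8, -46.7, 297.2]
tcp_rot: [-179.9, -0.3, 175.1]
contact_force: [1.2, 0.8, 0.7]
width: 49.8
grasp_force: 0.0
```

Call:
servo_tool --moves '[[[0,0.02,-0.6],[0,0,0],-0.14],[[0,0.02,-1.1],[0,0,0],-0.14],[[0,0.02,-1.46],[0,0,0],-0.14],[[0,0.02,-1.46],[0,0,0],-0.14]]'

```text
clock: 2.55
ee_pos: [438.9, -45.1, 226.2]
tcp_rot: [-179.9, -0.1, 175.2]
contact_force: [0.3, 0.0, -0.0]
width: 49.8
grasp_force: 0.0
```

```bash
python3 -c "
from h import *
go([-100,-14,45],[-46,-14,45])"
```

```text
t 2.55 p [438.9 -45.1 226.2] rot [-1.7994e+02 -1.2000e-01  1.7517e+02] j6 -114.7 turn z 0.06 F [ 0.3  0.  -0. ] w 49.763136226575995
tip in fixture [-112.   -17.    48.2]
[-100, -14, 45] -> [451.2 -43.1 223. ] shift [ 0.245  0.039 -0.063]
[-46, -14, 45] -> [505.  -47.6 223. ] shift [ 1.321 -0.051 -0.063]
```

Call:
servo_tool --moves '[[[0.06,0.02,-0.02],[0,0,0],-0.14],[[0.12,0.03,-0.04],[0,0,0],-0.14],[[0.17,0.03,-0.04],[0,0,0],-0.14],[[0.22,0.03,-0.04],[0,0,0],-0.14],[[0.26,0.03,-0.04],[0,0,0],-0.14]]'

```text
clock: 3.05
ee_pos: [452.4, -43.0, 225.1]
tcp_rot: [180.0, 0.0, 175.2]
contact_force: [0.6, -0.5, 0.4]
width: 50.0
grasp_force: 0.1
```

Call:
servo_tool --moves '[[[0.04,-0.003,0],[0,0,0],-0.14],[[0.08,-0.006,0],[0,0,0],-0.14],[[0.12,-0.01,0],[0,0,0],-0.14],[[0.16,-0.013,0],[0,0,0],-0.14],[[0.2,-0.017,0],[0,0,0],-0.14]]'

```text
clock: 3.55
ee_pos: [462.3, -43.8, 224.6]
tcp_rot: [-180.0, -0.0, 175.2]
contact_force: [-1.4, -0.2, -0.5]
width: 50.0
grasp_force: 0.2
```

Call:
servo_tool --moves '[[[0.04,-0.003,0],[0,0,0],-0.14],[[0.08,-0.006,0],[0,0,0],-0.14],[[0.12,-0.01,0],[0,0,0],-0.14],[[0.16,-0.013,0],[0,0,0],-0.14],[[0.2,-0.017,0],[0,0,0],-0.14]]'

```text
clock: 4.05
ee_pos: [472.3, -44.7, 224.6]
tcp_rot: [-180.0, -0.0, 175.2]
contact_force: [-0.3, 1.1, 0.5]
width: 50.3
grasp_force: 0.2
```

Call:
servo_tool --moves '[[[0.04,-0.003,0],[0,0,0],-0.14],[[0.08,-0.006,0],[0,0,0],-0.14],[[0.12,-0.01,0],[0,0,0],-0.14],[[0.16,-0.013,0],[0,0,0],-0.14],[[0.2,-0.017,0],[0,0,0],-0.14]]'

```text
clock: 4.55
ee_pos: [482.3, -45.5, 224.7]
tcp_rot: [-180.0, -0.0, 175.2]
contact_force: [-0.5, 0.3, 0.4]
width: 49.8
grasp_force: 0.2
```

```bash
python3 -c "
from h import *
from workcell import ctrl
go([-46,-14,45])
b=ctrl.camera('side')['color'][:,:,::-1]
cv2.imwrite('pics/c2.png',cv2.resize(b[150:270,205:345],None,fx=3,fy=3,interpolation=2))"
```

```text
t 4.55 p [482.3 -45.5 224.7] rot [-180.     -0.    175.23] j6 -112.7 turn z 0.0 F [-0.5  0.3  0.4] w 49.764934470942116
tip in fixture [-68.8 -13.8  46.7]
[-46, -14, 45] -> [505.  -47.6 223. ] shift [ 0.454 -0.042 -0.033]
```

View pics/c2.png

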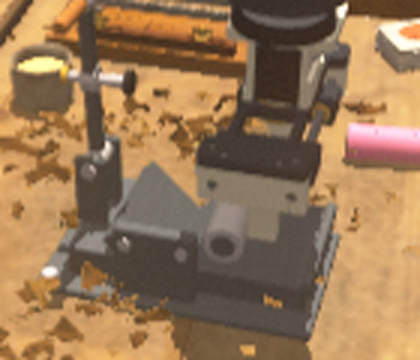

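The roller, its end at crop (224,243), is moving squarely ahead of the fingers towards the deck edge. I'll keep going.

Call:
servo_tool --moves '[[[0.04,-0.003,0],[0,0,0],-0.14],[[0.08,-0.006,0],[0,0,0],-0.14],[[0.12,-0.01,0],[0,0,0],-0.14],[[0.16,-0.013,0],[0,0,0],-0.14],[[0.2,-0.017,0],[0,0,0],-0.14]]'

```text
clock: 5.1
ee_pos: [492.3, -46.4, 224.7]
tcp_rot: [180.0, 0.0, 175.2]
contact_force: [-0.6, 0.6, 0.1]
width: 49.9
grasp_force: 0.2
```

Call:
servo_tool --moves '[[[0.04,-0.003,0],[0,0,0],-0.14],[[0.08,-0.006,0],[0,0,0],-0.14],[[0.12,-0.01,0],[0,0,0],-0.14],[[0.16,-0.013,0],[0,0,0],-0.14],[[0.2,-0.017,0],[0,0,0],-0.14]]'

```text
clock: 5.6
ee_pos: [502.3, -47.2, 224.7]
tcp_rot: [180.0, 0.0, 175.2]
contact_force: [0.8, 0.4, -0.5]
width: 49.9
grasp_force: 0.0
```

Call:
servo_tool --moves '[[[0.03,-0.002,0],[0,0,0],-0.14],[[0.06,-0.005,0],[0,0,0],-0.14],[[0.09,-0.007,0],[0,0,0],-0.14],[[0.12,-0.01,0],[0,0,0],-0.14],[[0.12,-0.01,0],[0,0,0],-0.14]]'

```text
clock: 6.1
ee_pos: [508.3, -47.7, 224.7]
tcp_rot: [180.0, 0.0, 175.2]
contact_force: [0.3, 0.1, 0.5]
width: 50.1
grasp_force: 0.0
```

```bash
python3 -c "
from h import *
from workcell import ctrl
go([-46,-14,45])
b=ctrl.camera('side')['color'][:,:,::-1]
t=ctrl.camera('top')['color'][:,:,::-1]
cv2.imwrite('pics/c3.png',np.hstack([cv2.resize(b[150:270,205:335],None,fx=3,fy=3,interpolation=2),cv2.resize(t[155:265,240:340],(390,360),interpolation=2)]))"
```

```text
t 6.1 p [508.3 -47.7 224.7] rot [1.8000e+02 1.0000e-02 1.7522e+02] j6 -111.5 turn z 0.01 F [0.3 0.1 0.5] w 50.07271388135664
tip in fixture [-42.7 -13.8  46.7]
[-46, -14, 45] -> [505.  -47.6 223. ] shift [-0.067  0.002 -0.033]
```

View pics/c3.png

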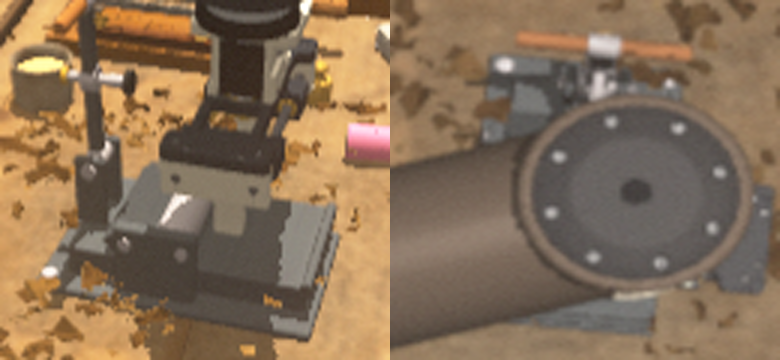

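The roller has dropped into the vee, its grey-white top just visible at crop (180,210) behind the end stop. I'll lift off, close the fingers, and go round to the -y end.

Call:
servo_tool --moves '[[[-0.05,0,0.4],[0,0,0],0],[[-0.05,0,1.2],[0,0,0],1],[[0.2,-0.7,1.3],[0,0,0],1],[[0.45,-1.4,1.3],[0,0,0],1],[[0.69,-2.0,1.0],[0,0,0],1]]'

```text
clock: 6.7
ee_pos: [543.8, -148.9, 277.0]
tcp_rot: [180.0, 0.3, 175.3]
contact_force: [0.2, -0.1, 0.7]
width: 17.1
grasp_force: 0.0
```

Call:
servo_tool --moves '[[[0,0,-0.2],[0,0,0],1],[[0,0,-0.4],[0,0,0],1],[[0,0,-0.4],[0,0,0],1]]'

```text
clock: 7.0
ee_pos: [541.7, -147.3, 253.0]
tcp_rot: [-180.0, -0.2, 175.2]
contact_force: [0.2, -0.0, 1.0]
width: 0.5
grasp_force: 0.0
```

```bash
python3 -c "
from h import *
from workcell import ctrl
go([0,-110,30],[0,-95,30])
c=ctrl.camera('wrist');cv2.imwrite('pics/w4.png',c['color'][:,:,::-1]);print(calof(c))"
```

```text
t 7.0 p [ 541.7 -147.3  253. ] rot [-180.     -0.18  175.21] j6 -99.5 turn z 0.02 F [ 0.2 -0.   1. ] w 0.5088609049014594
tip in fixture [  -1.2 -110.3   75. ]
[0, -110, 30] -> [ 542.9 -147.1  208. ] shift [ 0.024  0.004 -0.9  ]
[0, -95, 30] -> [ 544.1 -132.2  208. ] shift [ 0.049  0.303 -0.9  ]
(np.float64(298.5203174238121), np.float64(278.8668612267981), np.float64(213.2810064810554), -0.034633826262232784, array([ 467.84747638, -141.03791426,  233.65551728]), array([-1.58117911e+01, -1.61538000e-02,  8.52248173e+01]))
```

View pics/w4.png

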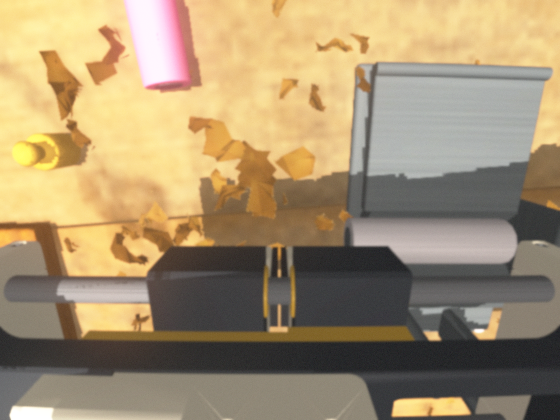

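```bash
python3 -c "
from h import *
cal=(298.5203174,278.8668612,213.281006,-0.0346338,[467.8475,-141.038,233.6555],[-15.8118,-.01615,85.2248])
inv=lambda w: R.from_euler('z',-FX[2],degrees=True).apply(w-[FX[0],FX[1],0])
for uv,z in [((347,238),45),((516,238),45),((347,222),37.6),((347,258),37.6),((356,66),39),((549,68),39)]:
  w=ray(cal,uv,z);print(uv,w.round(1),inv(w).round(1))
"
```

```text
(347, 238) [ 542.2 -101.1   45. ] [ -4.5 -64.2  45. ]
(516, 238) [552.4  15.9  45. ] [-4.1 53.3 45. ]
(347, 222) [533.3 -99.3  37.6] [-13.5 -63.1  37.6]
(347, 258) [560.3 -99.8  37.6] [ 13.5 -61.4  37.6]
(356, 66) [435.1 -91.8  39. ] [-112.   -63.8   39. ]
(549, 68) [443.8  28.4  39. ] [-113.3   56.6   39. ]
```

Call:
servo_tool --moves '[[[0.02,0,-0.4],[0,0,0],1],[[0.02,0,-0.8],[0,0,0],1],[[0.02,0,-0.9],[0,0,0],1],[[0.02,0,-0.9],[0,0,0],1]]'

```text
clock: 7.45
ee_pos: [543.5, -147.1, 209.6]
tcp_rot: [-180.0, -0.1, 175.3]
contact_force: [0.1, 0.1, 0.5]
width: 0.1
grasp_force: 0.0
```

Call:
servo_tool --moves '[[[0.005,0.07,0],[0,0,0],1],[[0.012,0.14,0],[0,0,0],1],[[0.018,0.21,0],[0,0,0],1],[[0.024,0.28,0],[0,0,0],1],[[0.028,0.34,0],[0,0,0],1]]'

```text
clock: 7.95
ee_pos: [545.1, -130.3, 210.0]
tcp_rot: [180.0, 0.0, 175.2]
contact_force: [0.5, -0.5, 0.4]
width: 0.5
grasp_force: 0.0
```

Call:
servo_tool --moves '[[[0.002,0.02,0],[0,0,0],1],[[0.003,0.04,0],[0,0,0],1],[[0.005,0.06,0],[0,0,0],1],[[0.007,0.08,0],[0,0,0],1],[[0.008,0.1,0],[0,0,0],1]]'

```text
clock: 8.45
ee_pos: [545.4, -125.7, 209.6]
tcp_rot: [-180.0, -0.0, 175.2]
contact_force: [0.8, -0.3, 0.5]
width: 0.4
grasp_force: 0.0
```

Call:
servo_tool --moves '[[[0.002,0.02,0],[0,0,0],1],[[0.003,0.04,0],[0,0,0],1],[[0.005,0.06,0],[0,0,0],1],[[0.007,0.08,0],[0,0,0],1],[[0.008,0.1,0],[0,0,0],1]]'

```text
clock: 8.95
ee_pos: [545.9, -120.6, 209.7]
tcp_rot: [180.0, 0.0, 175.2]
contact_force: [-0.7, 0.3, 0.1]
width: 0.2
grasp_force: 0.0
```

Call:
servo_tool --moves '[[[0.001,0.016,0],[0,0,0],1],[[0.003,0.032,0],[0,0,0],1],[[0.004,0.048,0],[0,0,0],1],[[0.005,0.064,0],[0,0,0],1],[[0.007,0.08,0],[0,0,0],1]]'

```text
clock: 9.45
ee_pos: [546.2, -116.7, 209.7]
tcp_rot: [180.0, 0.0, 175.2]
contact_force: [-0.3, -0.2, -1.0]
width: 0.2
grasp_force: 0.0
```

Call:
servo_tool --moves '[[[0.001,0.014,0],[0,0,0],1],[[0.002,0.028,0],[0,0,0],1],[[0.004,0.042,0],[0,0,0],1],[[0.005,0.056,0],[0,0,0],1],[[0.006,0.07,0],[0,0,0],1]]'

```text
clock: 9.95
ee_pos: [546.4, -113.3, 209.7]
tcp_rot: [-180.0, -0.0, 175.2]
contact_force: [0.3, -3.9, -0.0]
width: 0.6
grasp_force: 1.9
```

```bash
python3 -c "
from h import *
from workcell import ctrl
go()
c=ctrl.camera('wrist');t=ctrl.camera('side')
cv2.imwrite('pics/w5.png',np.hstack([c['color'][150:330,180:560,::-1],cv2.resize(t['color'][170:260,205:315,::-1],(220,180),interpolation=2)]))"
```

```text
t 9.95 p [ 546.4 -113.3  209.7] rot [-1.7999e+02 -1.0000e-02  1.7522e+02] j6 -103.2 turn z 0.01 F [ 0.3 -3.9 -0. ] w 0.6223572125184115
tip in fixture [  0.8 -76.   31.7]
```

View pics/w5.png

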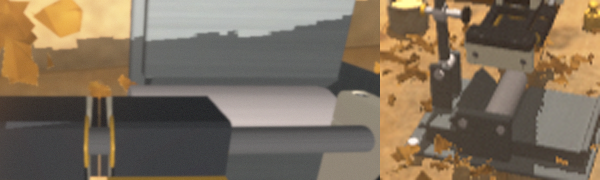

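The picture shows the fingers at the roller's near end, and Fy reads -3.9 N, so there is contact. I'll push on in small steps.

Call:
servo_tool --moves '[[[0.001,0.01,0],[0,0,0],1],[[0.002,0.02,0],[0,0,0],1],[[0.003,0.03,0],[0,0,0],1]]'

```text
clock: 10.35
ee_pos: [546.6, -111.7, 209.7]
tcp_rot: [-180.0, -0.0, 175.2]
contact_force: [-1.5, -4.0, 0.5]
width: 0.1
grasp_force: 1.9
```

Force is steady at 4 N, which means sliding friction, so the roller isn't home yet.

Call:
servo_tool --moves '[[[0.001,0.01,0],[0,0,0],1],[[0.002,0.02,0],[0,0,0],1],[[0.003,0.03,0],[0,0,0],1],[[0.003,0.04,0],[0,0,0],1]]'

```text
clock: 10.75
ee_pos: [546.8, -109.7, 209.7]
tcp_rot: [180.0, 0.0, 175.2]
contact_force: [-0.1, -3.4, 0.9]
width: 0.5
grasp_force: 1.9
```

Call:
servo_tool --moves '[[[0.001,0.01,0],[0,0,0],1],[[0.002,0.02,0],[0,0,0],1],[[0.003,0.03,0],[0,0,0],1],[[0.003,0.04,0],[0,0,0],1]]'

```text
clock: 11.15
ee_pos: [546.9, -107.7, 209.6]
tcp_rot: [180.0, -0.0, 175.2]
contact_force: [-0.3, -3.3, -0.1]
width: 0.4
grasp_force: 1.9
```

Call:
servo_tool --moves '[[[0.001,0.01,0],[0,0,0],1],[[0.002,0.02,0],[0,0,0],1],[[0.003,0.03,0],[0,0,0],1],[[0.003,0.04,0],[0,0,0],1]]'

```text
clock: 11.55
ee_pos: [547.1, -105.7, 209.7]
tcp_rot: [-180.0, -0.0, 175.2]
contact_force: [0.1, -6.7, -0.3]
width: 0.5
grasp_force: 3.3
```

Call:
servo_tool --moves '[[[0,0.006,0],[0,0,0],1],[[0,0.006,0],[0,0,0],1]]'

```text
clock: 11.75
ee_pos: [547.1, -105.7, 209.7]
tcp_rot: [-180.0, -0.0, 175.2]
contact_force: [-0.3, -7.2, 1.0]
width: 0.6
grasp_force: 3.2
```

Call:
servo_tool --moves '[[[0,0.01,0],[0,0,0],1],[[0,0.01,0],[0,0,0],1]]'

```text
clock: 11.95
ee_pos: [547.1, -105.5, 209.7]
tcp_rot: [-179.9, -0.0, 175.2]
contact_force: [0.4, -9.5, 0.1]
width: 0.3
grasp_force: 4.5
```

Call:
servo_tool --moves '[[[0,0.006,0],[0,0,0],1],[[0,0.006,0],[0,0,0],1],[[0,0.006,0],[0,0,0],1],[[0,0.006,0],[0,0,0],1],[[0,0.006,0],[0,0,0],1]]'

```text
clock: 12.45
ee_pos: [547.1, -105.4, 209.7]
tcp_rot: [-179.9, -0.0, 175.2]
contact_force: [1.1, -10.1, -0.8]
width: 0.3
grasp_force: 5.2
```

Call:
servo_tool --moves '[[[0,0,0],[0,0,0],1],[[0,0,0],[0,0,0],1],[[0,0,0],[0,0,0],1],[[0,0,0],[0,0,0],1],[[0,0,0],[0,0,0],1]]'

```text
clock: 12.95
ee_pos: [547.1, -105.4, 209.7]
tcp_rot: [-179.9, -0.0, 175.2]
contact_force: [1.4, -11.3, 0.1]
width: 0.7
grasp_force: 5.2
```

```bash
python3 -c "
from h import *
from workcell import ctrl
go([0,-110,30])
c=ctrl.camera('top')
cv2.imwrite('pics/t6.png',c['color'][:,:,::-1])"
```

```text
t 12.95 p [ 547.1 -105.4  209.7] rot [-1.7994e+02 -1.0000e-02  1.7522e+02] j6 -104.1 turn z 0.01 F [  1.4 -11.3   0.1] w 0.6679313810581453
tip in fixture [  0.7 -68.1  31.7]
[0, -110, 30] -> [ 542.9 -147.1  208. ] shift [-0.084 -0.833 -0.034]
```

Held about 10–11 N for 1 s at the stop. Now I'll back off, rise, and go behind the raised handle.

Call:
servo_tool --moves '[[[-0.01,-0.1,0],[0,0,0],1],[[-0.02,-0.3,0],[0,0,0],1],[[-0.03,-0.4,0.5],[0,0,0],0.09],[[-0.03,-0.4,1.4],[0,0,0],0.09],[[-0.03,-0.4,2.3],[0,0,0],0.09]]'

```text
clock: 13.5
ee_pos: [545.3, -125.0, 325.4]
tcp_rot: [180.0, -0.1, 175.2]
contact_force: [1.1, -0.0, 0.1]
width: 18.9
grasp_force: 0.0
```

Call:
servo_tool --moves '[[[0,0,0.9],[0,0,0],0.09],[[0,0,1.8],[0,0,0],0.09],[[0,0,2.4],[0,0,0],0.09],[[0.6,0.3,2.5],[0,0,0],0.09],[[1.1,0.7,2.5],[0,0,0],0.09]]'

```text
clock: 14.0
ee_pos: [601.2, -90.0, 452.4]
tcp_rot: [179.9, 0.3, 175.2]
contact_force: [0.6, -0.5, 0.7]
width: 39.7
grasp_force: 0.0
```

Call:
servo_tool --moves '[[[0.5,0.4,0],[0,0,0],0.09],[[0.9,0.7,0],[0,0,0],0.09],[[1.09,0.89,0],[0,0,0],0.09],[[1.09,0.89,0],[0,0,0],0.09]]'

```text
clock: 14.4
ee_pos: [656.0, -44.1, 448.6]
tcp_rot: [180.0, -0.1, 175.3]
contact_force: [-0.3, -0.9, 0.3]
width: 39.9
grasp_force: 0.0
```

```bash
python3 -c "
from h import *
from workcell import ctrl
go([103,0,250],[103,0,200])
c=ctrl.camera('wrist');t=ctrl.camera('side')
cv2.imwrite('pics/w7.png',np.hstack([c['color'][100:,:,::-1],cv2.resize(t['color'][80:260,200:320,::-1],(213,320),interpolation=2)]))"
```

```text
t 14.4 p [656.  -44.1 448.6] rot [ 1.7999e+02 -7.0000e-02  1.7529e+02] j6 -107.8 turn z -0.06 F [-0.3 -0.9  0.3] w 39.87106066307431
tip in fixture [104.2   2.  270.6]
[103, 0, 250] -> [654.6 -46.1 428. ] shift [-0.027 -0.039 -0.413]
[103, 0, 200] -> [654.6 -46.1 378. ] shift [-0.027 -0.039 -1.413]
```

View pics/w7.png

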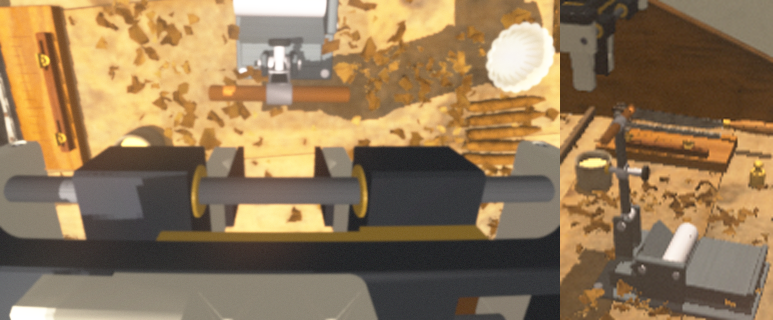

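The wrist view shows the handle centred at (280,193), between the finger columns and ahead of the fingers. I'll descend behind it and push.

Call:
servo_tool --moves '[[[0,-0.04,-0.5],[0,0,0],0.09],[[0,-0.04,-1.0],[0,0,0],0.09],[[0,-0.04,-1.41],[0,0,0],0.09],[[0,-0.04,-1.41],[0,0,0],0.09]]'

```text
clock: 14.9
ee_pos: [653.5, -48.0, 376.5]
tcp_rot: [-180.0, -0.3, 175.2]
contact_force: [-0.0, -0.7, -0.2]
width: 39.7
grasp_force: 0.0
```

Call:
servo_tool --moves '[[[-0.12,0.01,0],[0,0,0],0.09],[[-0.24,0.02,0],[0,0,0],0.09],[[-0.35,0.03,0],[0,0,0],0.09],[[-0.46,0.04,0],[0,0,0],0.09],[[-0.56,0.047,0],[0,0,0],0.09]]'

```text
clock: 15.4
ee_pos: [627.2, -44.9, 381.1]
tcp_rot: [180.0, 0.2, 175.2]
contact_force: [4.6, -1.9, 3.2]
width: 39.9
grasp_force: 2.1
```

Call:
servo_tool --moves '[[[-0.13,0.011,-0.01],[0,0,0],0.09],[[-0.26,0.022,-0.02],[0,0,0],0.09],[[-0.4,0.033,-0.04],[0,0,0],0.09],[[-0.53,0.044,-0.08],[0,0,0],0.09],[[-0.66,0.055,-0.12],[0,0,0],0.09]]'

```text
clock: 15.9
ee_pos: [593.4, -41.8, 372.9]
tcp_rot: [180.0, -0.0, 175.2]
contact_force: [3.4, -0.5, 2.5]
width: 40.2
grasp_force: 1.6
```

Call:
servo_tool --moves '[[[-0.12,0.01,-0.04],[0,0,0],0.09],[[-0.25,0.02,-0.1],[0,0,0],0.09],[[-0.37,0.03,-0.16],[0,0,0],0.09],[[-0.49,0.04,-0.22],[0,0,0],0.09],[[-0.6,0.05,-0.29],[0,0,0],0.09]]'

```text
clock: 16.4
ee_pos: [563.5, -39.5, 358.2]
tcp_rot: [-180.0, -0.0, 175.2]
contact_force: [3.7, 0.5, 1.7]
width: 39.9
grasp_force: 1.4
```

Call:
servo_tool --moves '[[[-0.11,0.01,-0.07],[0,0,0],0.09],[[-0.22,0.02,-0.15],[0,0,0],0.09],[[-0.33,0.028,-0.24],[0,0,0],0.09],[[-0.42,0.035,-0.33],[0,0,0],0.09],[[-0.42,0.035,-0.33],[0,0,0],0.09]]'

```text
clock: 16.9
ee_pos: [542.0, -37.8, 341.2]
tcp_rot: [-180.0, -0.1, 175.2]
contact_force: [0.2, 0.4, -0.3]
width: 40.1
grasp_force: 0.2
```

```bash
python3 -c "
from h import *
from workcell import ctrl
go()
t=ctrl.camera('side')
cv2.imwrite('pics/s8.png',cv2.resize(t['color'][100:260,200:320,::-1],None,fx=3.5,fy=3.5,interpolation=2))"
```

```text
t 16.9 p [542.  -37.8 341.2] rot [-1.7999e+02 -1.1000e-01  1.7522e+02] j6 -111.4 turn z 0.01 F [ 0.2  0.4 -0.3] w 40.12102860955517
tip in fixture [ -9.9  -1.1 163.2]
```

View pics/s8.png

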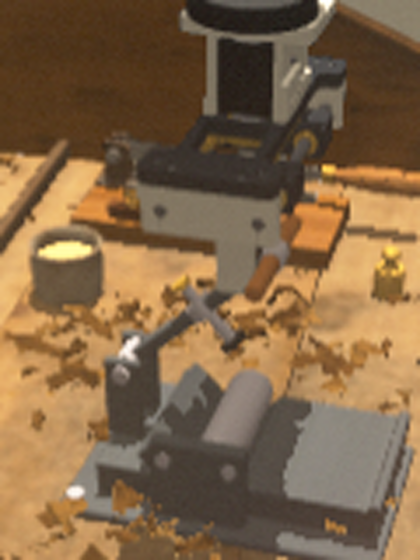

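The arm stands at about 0.78 rad with the handle at crop (270,265), just in front of the finger. Now I'll get on top of it and push down along the arc.

Call:
servo_tool --moves '[[[0.08,0,0],[0,0,0],0.09],[[0.08,0,0.5],[0,0,0],0.09],[[0.04,0,0.95],[0,0,0],0.09],[[-0.36,0.03,0.95],[0,0,0],0.09],[[-0.4,0.033,0.9],[0,0,0],0.09]]'

```text
clock: 17.45
ee_pos: [521.9, -36.4, 387.9]
tcp_rot: [180.0, 0.0, 175.2]
contact_force: [0.4, 0.6, -0.7]
width: 40.2
grasp_force: 0.0
```

Call:
servo_tool --moves '[[[0,0,-0.2],[0,0,0],0.09],[[0,0,-0.36],[0,0,0],0.09],[[-0.06,0.005,-0.5],[0,0,0],0.09],[[-0.12,0.01,-0.64],[0,0,0],0.09],[[-0.18,0.015,-0.78],[0,0,0],0.09]]'

```text
clock: 17.95
ee_pos: [513.2, -35.6, 347.3]
tcp_rot: [-179.9, -0.2, 175.2]
contact_force: [-5.7, -0.6, 6.7]
width: 39.6
grasp_force: 3.8
```

```bash
python3 -c "
from h import *
from workcell import ctrl
go()
c=ctrl.camera('side')['color']; cv2.imwrite('pics/s9.png',c[:,:,::-1])
o=cv2.imread('pics/s8.png')[:,:,::-1]; o=cv2.resize(o,(120,160),interpolation=cv2.INTER_AREA)
b=cv2.imread('pics/side0.png')[:,:,::-1]
for th in np.arange(.4,.95,.05):
  P=fix(*FX,[[70-135*np.cos(th),y,84+135*np.sin(th)] for y in (47,-47)])
  q=np.round(proj(CAL['side'],P)).astype(int)
  print(round(th,2),q.tolist(),[c[v,u].tolist() for u,v in q],'s8',[o[v-100,u-200].tolist() if 0<=u-200<120 else 0 for u,v in q],'bg',[b[v,u].tolist() for u,v in q])
"
```

```text
t 17.95 p [513.2 -35.6 347.3] rot [-179.92   -0.19  175.22] j6 -112.7 turn z 0.01 F [-5.7 -0.6  6.7] w 39.619440783116005
tip in fixture [-38.8  -1.3 169.3]
0.4 [[285, 201], [294, 180]] [[153, 111, 59], [226, 176, 109]] s8 [[152, 108, 59], [227, 176, 111]] bg [[155, 109, 59], [225, 176, 110]]
0.45 [[284, 198], [293, 177]] [[195, 140, 78], [187, 142, 90]] s8 [[186, 133, 74], [188, 144, 92]] bg [[192, 136, 77], [186, 143, 91]]
0.5 [[282, 196], [292, 175]] [[156, 114, 66], [91, 63, 39]] s8 [[162, 117, 68], [89, 59, 35]] bg [[155, 112, 64], [90, 60, 36]]
0.55 [[281, 193], [291, 172]] [[138, 97, 52], [94, 65, 38]] s8 [[138, 96, 54], [98, 68, 37]] bg [[139, 98, 56], [94, 64, 38]]
0.6 [[279, 191], [289, 170]] [[116, 78, 47], [71, 56, 46]] s8 [[123, 84, 43], [202, 131, 69]] bg [[126, 86, 46], [200, 131, 67]]
0.65 [[277, 188], [288, 168]] [[131, 84, 44], [112, 99, 84]] s8 [[206, 156, 101], [222, 143, 75]] bg [[203, 153, 100], [216, 139, 72]]
0.7 [[276, 186], [286, 165]] [[129, 94, 56], [129, 116, 98]] s8 [[132, 97, 57], [209, 134, 64]] bg [[127, 93, 53], [212, 136, 63]]
0.75 [[273, 183], [284, 163]] [[79, 68, 60], [128, 114, 97]] s8 [[114, 75, 44], [131, 82, 44]] bg [[202, 153, 98], [204, 129, 65]]
0.8 [[271, 181], [282, 161]] [[185, 129, 65], [129, 117, 97]] s8 [[137, 90, 51], [98, 67, 43]] bg [[183, 127, 64], [204, 130, 61]]
0.85 [[269, 179], [280, 159]] [[219, 166, 103], [129, 117, 99]] s8 [[128, 116, 98], [98, 83, 63]] bg [[219, 165, 105], [221, 143, 66]]
0.9 [[267, 176], [278, 157]] [[226, 169, 104], [130, 118, 101]] s8 [[127, 115, 97], [113, 103, 85]] bg [[225, 169, 104], [177, 115, 60]]
```

The brown handle pixels have moved from 0.78 rad to about 0.64 rad, so the fingertips sit properly on top of the handle. I'll continue.

Call:
servo_tool --moves '[[[-0.1,0.008,-0.14],[0,0,0],0.09],[[-0.19,0.016,-0.28],[0,0,0],0.09],[[-0.26,0.022,-0.41],[0,0,0],0.09],[[-0.32,0.026,-0.54],[0,0,0],0.09],[[-0.37,0.03,-0.67],[0,0,0],0.09]]'

```text
clock: 18.5
ee_pos: [495.3, -33.9, 313.9]
tcp_rot: [-180.0, -0.0, 175.2]
contact_force: [-2.2, -0.2, 2.9]
width: 39.9
grasp_force: 1.7
```

Call:
servo_tool --moves '[[[-0.03,0.003,-0.1],[0,0,0],0.09],[[-0.06,0.005,-0.2],[0,0,0],0.09],[[-0.09,0.007,-0.3],[0,0,0],0.09],[[-0.1,0.008,-0.38],[0,0,0],0.09],[[-0.11,0.009,-0.42],[0,0,0],0.09]]'

```text
clock: 19.0
ee_pos: [490.1, -33.4, 293.2]
tcp_rot: [-180.0, -0.0, 175.2]
contact_force: [-1.4, 0.6, 3.4]
width: 40.0
grasp_force: 1.3
```

Call:
servo_tool --moves '[[[0,0,-0.04],[0,0,0],0.09],[[0,0,-0.08],[0,0,0],0.09],[[0,0,-0.12],[0,0,0],0.09],[[-0.02,0,-0.15],[0,0,0],0.09]]'

```text
clock: 19.4
ee_pos: [489.6, -33.3, 286.2]
tcp_rot: [180.0, 0.1, 175.2]
contact_force: [0.9, -0.3, 1.9]
width: 40.1
grasp_force: 0.9
```

Call:
servo_tool --moves '[[[0,0,-0.025],[0,0,0],0.09],[[0,0,-0.05],[0,0,0],0.09],[[0,0,-0.075],[0,0,0],0.09]]'

```text
clock: 19.7
ee_pos: [489.2, -33.4, 282.4]
tcp_rot: [180.0, 0.0, 175.2]
contact_force: [0.3, 0.4, 1.7]
width: 40.1
grasp_force: 1.0
```

Call:
servo_tool --moves '[[[0,0,-0.025],[0,0,0],0.09],[[0,0,-0.05],[0,0,0],0.09],[[0,0,-0.075],[0,0,0],0.09]]'

```text
clock: 20.0
ee_pos: [488.9, -33.4, 278.5]
tcp_rot: [180.0, -0.0, 175.2]
contact_force: [-0.8, 1.6, 2.9]
width: 40.0
grasp_force: 1.1
```

Call:
servo_tool --moves '[[[0,0,-0.025],[0,0,0],0.09],[[0,0,-0.05],[0,0,0],0.09],[[0,0,-0.075],[0,0,0],0.09]]'

```text
clock: 20.3
ee_pos: [488.9, -33.5, 274.7]
tcp_rot: [-180.0, -0.0, 175.2]
contact_force: [-2.2, 0.5, 1.9]
width: 39.9
grasp_force: 1.1
```

Call:
servo_tool --moves '[[[0,0,-0.025],[0,0,0],0.09],[[0,0,-0.05],[0,0,0],0.09],[[0,0,-0.075],[0,0,0],0.09]]'

```text
clock: 20.6
ee_pos: [488.8, -33.5, 271.3]
tcp_rot: [-180.0, -0.0, 175.2]
contact_force: [-5.6, 1.0, 9.1]
width: 40.1
grasp_force: 4.5
```

Call:
servo_tool --moves '[[[0,0,-0.01],[0,0,0],0.09],[[0,0,-0.02],[0,0,0],0.09]]'

```text
clock: 20.8
ee_pos: [488.8, -33.5, 270.5]
tcp_rot: [-180.0, -0.0, 175.2]
contact_force: [-6.0, 2.1, 10.8]
width: 39.7
grasp_force: 5.3
```

Call:
servo_tool --moves '[[[0,0,-0.012],[0,0,0],0.09],[[0,0,-0.012],[0,0,0],0.09]]'

```text
clock: 21.0
ee_pos: [488.7, -33.5, 270.0]
tcp_rot: [-180.0, -0.0, 175.2]
contact_force: [-5.5, 1.3, 10.7]
width: 39.8
grasp_force: 5.2
```

Call:
servo_tool --moves '[[[0,0,-0.01],[0,0,0],0.09],[[0,0,-0.01],[0,0,0],0.09],[[0,0,-0.01],[0,0,0],0.09],[[0,0,-0.01],[0,0,0],0.09],[[0,0,-0.01],[0,0,0],0.09]]'

```text
clock: 21.5
ee_pos: [488.7, -33.5, 269.6]
tcp_rot: [-180.0, -0.0, 175.2]
contact_force: [-6.4, 1.9, 10.4]
width: 39.9
grasp_force: 5.8
```

Call:
servo_tool --moves '[[[0,0,0],[0,0,0],0.09],[[0,0,0],[0,0,0],0.09],[[0,0,0],[0,0,0],0.09],[[0,0,0],[0,0,0],0.09],[[0,0,0],[0,0,0],0.09]]'

```text
clock: 22.0
ee_pos: [488.7, -33.5, 269.6]
tcp_rot: [-180.0, -0.0, 175.2]
contact_force: [-6.2, 1.2, 11.5]
width: 40.0
grasp_force: 5.8
```

Call:
servo_tool --moves '[[[0,0,-0.007],[0,0,0],0.09],[[0,0,-0.007],[0,0,0],0.09],[[0,0,-0.007],[0,0,0],0.09],[[0,0,-0.007],[0,0,0],0.09],[[0,0,-0.007],[0,0,0],0.09]]'

```text
clock: 22.5
ee_pos: [488.7, -33.5, 269.3]
tcp_rot: [-180.0, -0.0, 175.2]
contact_force: [-6.9, 1.4, 13.0]
width: 39.8
grasp_force: 6.3
```

Call:
servo_tool --moves '[[[0,0,0],[0,0,0],0.09],[[0,0,0],[0,0,0],0.09],[[0,0,0],[0,0,0],0.09],[[0,0,0],[0,0,0],0.09],[[0,0,0],[0,0,0],0.09]]'

```text
clock: 23.0
ee_pos: [488.7, -33.5, 269.4]
tcp_rot: [-180.0, -0.0, 175.2]
contact_force: [-5.8, 2.4, 12.4]
width: 40.1
grasp_force: 6.3
```

Held about 12 N for over a second. Now I'll release straight up, slowly at first, then clear away and check.

Call:
servo_tool --moves '[[[0,0,0.04],[0,0,0],0.09],[[0,0,0.12],[0,0,0],0.09],[[0,0,0.3],[0,0,0],0.09],[[0,0,0.9],[0,0,0],0.09],[[0,0,1.8],[0,0,0],0.09]]'

```text
clock: 23.5
ee_pos: [488.5, -33.6, 358.2]
tcp_rot: [-179.9, -0.2, 175.2]
contact_force: [0.8, 0.7, 0.2]
width: 39.8
grasp_force: 0.0
```

Call:
servo_tool --moves '[[[-0.2,-0.9,0.3],[0,0,0],0.09],[[-0.4,-1.8,0.4],[0,0,0],0.09],[[-0.6,-2.7,0.4],[0,0,0],0.09],[[-0.8,-3.6,0.4],[0,0,0],0.09],[[-0.8,-3.6,0.4],[0,0,0],0.09]]'

```text
clock: 24.0
ee_pos: [447.7, -217.3, 379.3]
tcp_rot: [-180.0, 0.0, 175.0]
contact_force: [-0.9, 0.0, -0.3]
width: 39.9
grasp_force: 0.0
```

```bash
python3 -c "
from h import *
from workcell import ctrl
go()
for n in ('side','top'):
  c=ctrl.camera(n)['color']; cv2.imwrite(f'pics/{n}_end.png',c[:,:,::-1]); b=cv2.imread(f'pics/{n}0.png')[:,:,::-1]
  d=np.abs(c.astype(int)-b).max(2)
  for th in np.arange(-.1,.2,.04):
    P=fix(*FX,[[70-135*np.cos(th),y,84+135*np.sin(th)] for y in (45,30,-30,-45)])
    q=np.round(proj(CAL[n],P)).astype(int)
    print(n,round(th,2),q.tolist(),[c[v,u].tolist() for u,v in q])
  # roller +-y ends along axis top line
  ys=np.arange(-64,60,4);q=np.round(proj(CAL[n],fix(*FX,[[-4,y,53] for y in ys]))).astype(int)
  print(n,[(int(y),int(c[v,u].mean())) for y,(u,v) in zip(ys,q)])
"
```

```text
t 24.0 p [ 447.7 -217.3  379.3] rot [-1.7996e+02  2.0000e-02  1.7496e+02] j6 -91.9 turn z 0.27 F [-0.9  0.  -0.3] w 39.89388861875086
tip in fixture [ -89.  -187.9  201.3]
side -0.1 [[288, 226], [290, 222], [295, 208], [297, 205]] [[82, 73, 66], [110, 72, 41], [134, 122, 110], [113, 74, 44]]
side -0.06 [[289, 224], [290, 220], [296, 206], [297, 203]] [[97, 68, 47], [127, 81, 46], [127, 94, 68], [122, 81, 46]]
side -0.02 [[289, 222], [290, 218], [296, 204], [297, 201]] [[107, 72, 43], [136, 88, 51], [128, 81, 44], [133, 84, 44]]
side 0.02 [[289, 220], [290, 216], [296, 202], [297, 199]] [[135, 86, 47], [139, 87, 50], [134, 86, 49], [138, 87, 48]]
side 0.06 [[289, 218], [290, 214], [296, 200], [297, 197]] [[139, 89, 48], [139, 88, 50], [140, 89, 48], [176, 127, 78]]
side 0.1 [[289, 216], [290, 212], [296, 198], [297, 195]] [[138, 88, 48], [130, 82, 48], [153, 104, 58], [217, 168, 108]]
side 0.14 [[289, 214], [290, 210], [296, 196], [297, 193]] [[131, 87, 51], [117, 97, 82], [211, 162, 105], [177, 135, 86]]
side 0.18 [[288, 212], [290, 208], [296, 194], [297, 191]] [[86, 74, 59], [90, 8
[... 999 characters left out ...]
, 95]]
top 0.1 [[270, 232], [276, 232], [300, 235], [306, 235]] [[127, 109, 95], [123, 105, 90], [128, 111, 95], [126, 106, 93]]
top 0.14 [[269, 231], [276, 232], [300, 234], [306, 235]] [[123, 104, 90], [123, 105, 90], [123, 105, 91], [126, 106, 93]]
top 0.18 [[269, 231], [276, 232], [300, 234], [306, 235]] [[123, 104, 90], [123, 105, 90], [123, 105, 91], [126, 106, 93]]
top [(-64, 73), (-60, 76), (-56, 75), (-52, 77), (-48, 74), (-44, 77), (-40, 75), (-36, 77), (-32, 75), (-28, 76), (-24, 74), (-20, 77), (-16, 73), (-12, 74), (-8, 74), (-4, 74), (0, 78), (4, 74), (8, 74), (12, 70), (16, 70), (20, 76), (24, 73), (28, 73), (32, 89), (36, 89), (40, 83), (44, 82), (48, 81), (52, 76), (56, 71)]
```

The handle's brown pixels centre near 0.04 rad, so the clamp has stayed down. The roller moved about 8 mm and then met a firm stop, as expected. The robot is clear, so I'm handing in.

```bash
python3 -c "
from workcell import ctrl
print(ctrl.sign_off())"
```

```text
the job is handed in; nothing more can be done
None
```

I handed the job in at about 24 s: the roller was rolled into the vee and pressed against the end stop at 10–11 N for about 1 s, then clamped at about 12 N. The handle stayed down after release, but I judged "fully home" by force and travel, since the last pictures couldn't confirm it.

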